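Feed a welding magnet through the flap of its store box

ROBOT

A 6-joint arm with a two-finger parallel gripper is mounted at the origin on a cart in front of the work surface, level with it; the furniture and walls round the work are solid. World frame = base frame: x ahead of the robot, y to its left, z up, the work surface at z = 0. Lengths are in m, angles in rad, forces in N, time in s.
With the tool pointing down it reaches from about 0.225 to 0.875 m from the base axis. Payload 3.4 kg.
Tool frame: the origin (TCP) lies at the very end of the fingers, on their centre line; the grasp point (between the pads) lies 19 mm behind it; z points along the fingers, y is the direction in which the jaws open and shut (so a half turn about z gives the same grasp; the last joint's range is limited). The gripper opens to 85 mm and grips with 20 to 120 N. Pads are 22 mm wide; open, the fingers measure 114 mm over their backs; the gripper's body (76 mm by 85 mm) begins 54 mm behind the grasp point. The pads swing forward as they close: fully open they stand 13 mm farther back than shut.
Start: joints at [-1.406, 0.276, 1.505, -0, 1.361, -0.121], TCP at [0.162, -0.552, 0.231] pointing down, gripper open.
Joint ranges: [-2.89, 2.89], [-0.75, 2.08], [0.22, 2.7], [-1.18, 4.32], [0.11, 2.71], [-2.7, 2.7]. Speed limits (rad/s): [2.57, 2.57, 3.14, 3.14, 3.14, 3.14].

INTERFACE

Orientations are given as a unit quaternion [w, x, y, z].
In Python, from rig import manip, eyes gives the robot as it stands. The module is installed in compiled form; this text tells all that it offers.
- The arm moves only by the tool servo_tool, never from a script. Its argument "deltas" is one flat list of numbers, 6 for each row, row after row: the shift along the tool's x, y, z in cm, then the turn, a rotation vector about the tool's x, y, z in degrees. A call has 1 to 20 rows; each row shifts and turns the pose as measured when the row begins, along the tool's axes as they then stand; what a row does not reach is not made up. A row lasts 1/10 s, in which the tool goes at most 50 mm and 8.59 degrees, less where a joint would pass 70% of its speed; a pose out of reach is approached as far as the arm can. A call with a gripper value outside its range is refused whole. "jaw" is the finger opening in cm, from 0 to 8.54, set as the call begins (left out, the last holds). The fingers move at their own pace and stop on an object; "grip_force" is the grip in N (left out, the last holds). Time passes only in rows, so rows that do not move let the fingers close. It gives the time, the measured TCP pose, the force and the opening at its end, in the units of the state.
- manip.get_state(): the state, without advancing time (a new reading comes with each control period).
- eyes.get_image(name): name is "scene" or "top"; returns (picture, depth): 400x640x3 uint8, red, green, blue; 400x640 float32, m along the optical axis (not along the pixel's ray), 0 where there is no reading.
- eyes.get_calibration(name): a dict with "camera_matrix" (3x3 intrinsics, pixels), "distortion" ([k1, k2, p1, p2, k3] as OpenCV has them; the pictures are not rectified), "rvec" (rotation vector, rad) and "tvec" (3), from world to camera coordinates, as OpenCV has them. Camera axes: x right, y down, z forward; pixel columns grow to the right and rows downward; lengths in m; the calibration is good to about 2 mm. A picture is of the moment at which its call begins. get_calibration takes no time and is no camera call.
- manip.sign_off(): hands the job in, once; it reports no verdict.
The state is a dict: "clock": time; "qpos": joint angles; "qd": joint speeds; "effort": joint torques, N m; "position": TCP position; "ee_rot": TCP orientation; "contact_force": force on the tool from outside, world axes, zero at the start; "moment": the same for the moment, N m; "width": finger opening in m.
Only numpy, scipy, OpenCV 4.12 (cv2) and the standard library are available. Lean on these libraries where they do the work, as an engineer would, in place of code of your own. Each camera call takes 0.05 s, during which the arm holds its last target.

TASK

Put the large arrow-shaped welding magnet away: it lies on the raised feed lane of the flap-fronted store box. With the fingertips push it along the lane through the hanging flap until it slides down into the box, then draw back so that the flap swings shut. Only push it, do not pick it up or raise it off the lane, and leave the small magnet on the table where it is.

Things in the scene. Friction and masses are not known exactly. Their poses are not given: they have to be found in the camera images.
- chute: Store box of plywood and bare aluminium with a feed lane in front, fixed to the table, 266 mm long, 104 mm wide, 125 mm high. Origin on the table top under the middle of the flap; x runs along the lane into the box, z up. Behind the flap, walls and a clear flat cover (top 122 mm above the table) enclose a smooth 40 degree ramp that falls from the crest into a pocket.
- flap (a joint): Hinge angle of the gravity flap, an aluminium sheet 90 mm wide, 45 mm high, 60 g, hung across the lane from its top edge; its lower edge clears the lane floor by 3 mm. 0 rad = hanging straight down, shut (it cannot swing outwards); grows as it is pushed inwards, to 1.4 rad. It falls shut by its own weight when nothing is under it.
- crest (a point): Middle of the lane's inner end, on the lane floor 6 mm behind the flap, where the ramp begins.
- lane_mouth (a point): Middle of the lane's near end, on the lane floor, 130 mm before the flap. The lane is level and smooth, 65 mm above the table, open above and at this end, 94 mm wide between two 5 mm walls that rise 20 mm above its floor.
- hinge (a point): Middle of the flap's hinge axis, 48 mm above the lane floor. The beam over it is 8 mm thick along the lane (4 mm either side of the flap) and its top is 60 mm above the lane floor, so fingers that point down can follow the magnet to about 8 mm before the flap, with the gripper's body above the beam.
- pocket (a point): Middle of the pocket's floor at the foot of the ramp, 8 mm above the table, 102 mm behind the flap; the end wall is 131 mm behind the flap. The magnet comes to rest here.
- big_magnet_mid (a point): Centre (8 mm up) of the large welding magnet, red plates on steel, five-sided, 59 mm long, 84 wide, 16 thick, under 0.5 kg, loose in the lane. x points from its flat 70 mm wide rear edge (29 mm behind) to its blunt point (29 mm ahead, towards the flap). Its mass centre is 5 mm behind this point; once that passes the crest (rear edge under about 18 mm before the flap) it tips and slides down.
- small_magnet_mid (a point): Centre (8 mm up) of the small welding magnet, the same shape, 42 x 54 mm, 16 mm thick, loose on the table top beside the box; not part of the job.
Not all that is in view belongs to the job. There is more than one size of the part that bears big_magnet_mid; the job needs the smaller.

How it is judged:
By the outcome, as a careful person would: the job done as asked, in the order asked, and still so for the second after the job is handed in, with the robot touching nothing.
It also fails if it takes over 40 s, if anything falls off the work surface, if the arm or the gripper's body presses on something with over 40 N, if the wrist force passes 120 N, or if a joint passes its speed limit or range.

## Working session

There is one attempt and no reset: what is moved stays moved. The work goes in short steps, Python scripts to look and compute and a tool call to move; the robot and the scene stay as the last step left them, time stands still between calls to the robot, and variables do not carry over. Pictures are saved under pics/ and viewed, and the job is handed in when it is done.

Besides the shell and the picture viewer there is one more tool, called as name(argument=value, ...) on one line, values as JSON. servo_tool: Moves the arm, as the interface text tells. Its arguments: {"type":"object","properties":{"deltas":{"type":"array","items":{"type":"number"}},"jaw":{"type":"number"},"grip_force":{"type":"number"}},"required":["deltas"]}

```bash
mkdir -p pics; python3 - <<'E'
from rig import manip, eyes
import cv2,numpy as np
for n in ["scene","top"]:
    p,d=eyes.get_image(n); cv2.imwrite(f"pics/{n}0.png",p[:,:,::-1]); np.save(f"pics/{n}0.npy",d)
    c=eyes.get_calibration(n); print(n,c)
s=manip.get_state(); print(s)
E
```

```text
scene {'camera_matrix': array([[361.43686468,   0.        , 317.30721547],
       [  0.        , 361.43686468, 199.49491337],
       [  0.        ,   0.        ,   1.        ]]), 'distortion': array([-0.04417031,  0.        ,  0.        ,  0.        ,  0.        ]), 'rvec': array([ 2.36756159, -0.6005764 ,  0.24151393]), 'tvec': array([-0.55411715,  0.19719549,  0.81810326])}
top {'camera_matrix': array([[454.2232136 ,   0.        , 317.36230715],
       [  0.        , 454.2232136 , 200.52709287],
       [  0.        ,   0.        ,   1.        ]]), 'distortion': array([-0.0711313,  0.       ,  0.       ,  0.       ,  0.       ]), 'rvec': array([ 2.16486331, -2.13452058,  0.1203592 ]), 'tvec': array([-0.11678186,  0.58661289,  0.87820344])}
{'clock': 0.1, 'qpos': array([-1.40602245e+00,  2.76578525e-01,  1.50600533e+00, -3.07602469e-05,
        1.36067618e+00, -1.20958045e-01]), 'qd': array([-0.00014531, -0.0021117 , -0.00240379,  0.00034288, -0.00146925,
        0.00094683]), 'effort': array([ 9.89591063e-04, -4.17699945e+01, -2.46404850e+01, -3.32944173e-04,
        5.84251306e-03, -1.28838150e-05]), 'position': array([ 0.16200107, -0.5512297 ,  0.2305    ]), 'ee_rot': array([-8.33160240e-04,  9.89811202e-01,  1.42383595e-01, -3.32985054e-05]), 'contact_force': array([-0.13973472,  0.50368938, -0.06721225]), 'moment': array([-0.02773537, -0.0253746 ,  0.03799602]), 'width': 0.0854401528336961}
```

View pics/scene0.png

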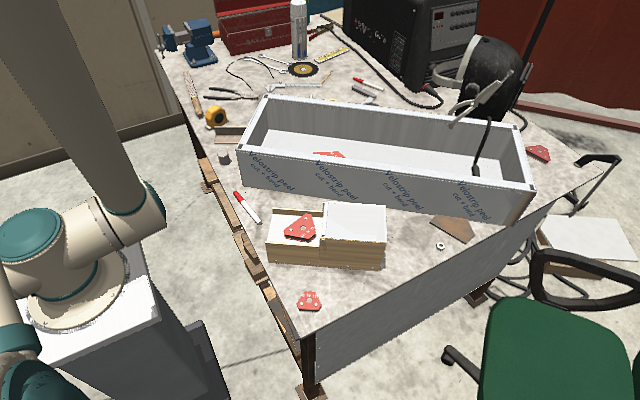

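View pics/top0.png

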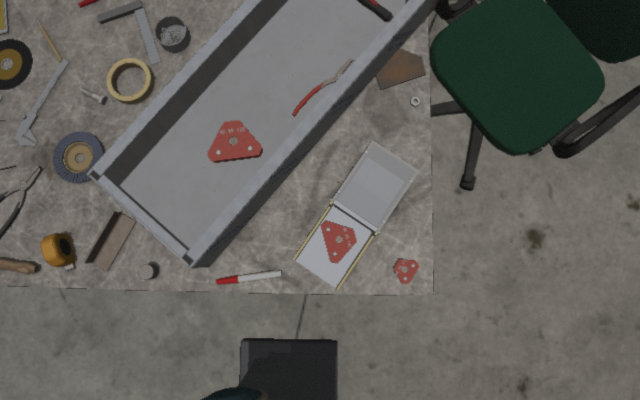

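```bash
cat > h.py <<'E'
from rig import manip, eyes
import cv2,numpy as np
def cloud(n,d):
    c=eyes.get_calibration(n);K=c["camera_matrix"];R,_=cv2.Rodrigues(c["rvec"])
    v,u=np.mgrid[0:400,0:640]
    uv=cv2.undistortPoints(np.stack([u,v],-1).reshape(-1,1,2).astype(float),K,c["distortion"]).reshape(400,640,2)
    P=np.concatenate([uv*d[...,None],d[...,None]],-1)
    return (P-c["tvec"].ravel())@R
def proj(n,X):
    c=eyes.get_calibration(n)
    return cv2.projectPoints(np.array(X,float).reshape(-1,3),c["rvec"],c["tvec"],c["camera_matrix"],c["distortion"])[0].reshape(-1,2)
E
python3 - <<'E'
from h import *
p=cv2.imread("pics/top0.png");d=np.load("pics/top0.npy");W=cloud("top",d);np.save("pics/W.npy",W)
cr=p[120:300,270:440];cv2.imwrite("pics/crop0.png",cv2.resize(cr,None,fx=3.3,fy=3.3,interpolation=cv2.INTER_CUBIC))
hsv=cv2.cvtColor(p,cv2.COLOR_BGR2HSV)
m=((hsv[...,0]<10)|(hsv[...,0]>170))&(hsv[...,1]>120)&(hsv[...,2]>80)
n,l,st,ce=cv2.connectedComponentsWithStats(m.astype(np.uint8))
for i in range(1,n):
    if st[i,4]>80:
        w=W[l==i]; w=w[np.isfinite(w).all(1)];print(ce[i].round(),st[i,4],np.median(w,0).round(4))
        r=cv2.minAreaRect(w[:,:2].astype(np.float32)*1000);print(r)
        hull=cv2.convexHull((w[:,:2]*1000).astype(np.float32));print(cv2.approxPolyDP(hull,5,True).reshape(-1,2).round(1).tolist())
for px in [(372,143),(416,168),(334,201),(378,233),(297,260),(335,286),(325,272),(355,205),(360,222),(385,180)]:
    print(px,W[px[1],px[0]].round(4))
E
```

```text
[306.  99.] 137 [ 0.8096 -0.0786  0.0117]
((657.8748168945312, -87.14520263671875), (370.2823791503906, 62.209102630615234), 1.21737539768219)
[[843.5999755859375, -114.30000305175781], [805.7000122070312, -69.9000015258789], [776.2000122070312, -53.5], [473.3999938964844, -122.19999694824219]]
[234. 144.] 1151 [0.7039 0.0687 0.0237]
((621.1150512695312, -23.046371459960938), (342.1668701171875, 97.2869644165039), 49.74343490600586)
[[753.9000244140625, 88.69999694824219], [687.5, 122.19999694824219], [676.5999755859375, 117.19999694824219], [473.3999938964844, -122.19999694824219], [707.5, 15.399999618530273], [756.0, 61.0]]
[337. 240.] 695 [ 0.5094 -0.1452  0.0803]
((506.7472229003906, -150.95933532714844), (76.5872802734375, 61.472049713134766), 3.450793504714966)
[[543.4000244140625, -124.30000305175781], [537.7999877929688, -118.69999694824219], [473.3999938964844, -122.19999694824219], [468.20001220703125, -148.0], [504.29998779296875, -179.5], [529.0, -173.89999389648438]]
[406. 270.] 225 [ 0.4512 -0.2924  0.0127]
((452.90740966796875, -286.94732666015625), (39.13111114501953,
[... 230 characters left out ...]
79998779296875, -306.6000061035156]]
[227. 280.] 129 [0.4258 0.073  0.0133]
((443.3856201171875, -14.121536254882812), (14.086935997009277, 223.86813354492188), 11.940984725952148)
[[473.3999938964844, -122.19999694824219], [425.1000061035156, 96.4000015258789], [419.1000061035156, 93.9000015258789], [422.0, 52.900001525878906]]
(372, 143) [ 0.6859 -0.2094  0.1229]
(416, 168) [ 0.6655 -0.3161 -0.0032]
(334, 201) [ 0.5764 -0.14    0.126 ]
(378, 233) [ 0.5202 -0.2212  0.1133]
(297, 260) [ 0.4689 -0.0716  0.0662]
(335, 286) [ 0.4206 -0.1451  0.0643]
(325, 272) [ 0.4469 -0.1256  0.0649]
(355, 205) [ 0.5702 -0.1785  0.1211]
(360, 222) [ 0.5418 -0.1902  0.0899]
(385, 180) [ 0.6173 -0.2335  0.1198]
```

View pics/crop0.png

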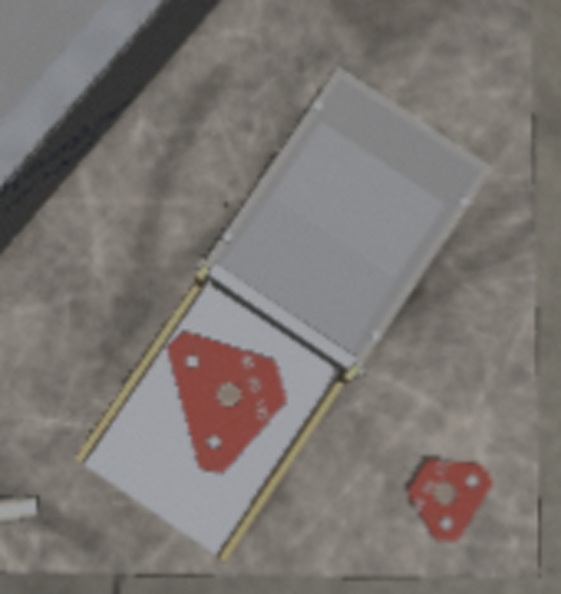

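```bash
cat > fit.py <<'E'
from h import *
from scipy.optimize import least_squares
px=np.array([(77,460),(226,558),(338,67),(490,168)])/3.3+[270,120]-0.35
M=np.array([(-.13,.052,.085),(-.13,-.052,.085),(.136,.052,.122),(.136,-.052,.122)])
def T(q,M):
    c,s=np.cos(q[2]),np.sin(q[2]); return np.c_[q[0]+c*M[:,0]-s*M[:,1],q[1]+s*M[:,0]+c*M[:,1],M[:,2]]
r=least_squares(lambda q:(proj("top",T(q,M))-px).ravel(),[.55,-.18,-.6])
print(r.x,np.degrees(r.x[2]),r.fun.round(2))
q=r.x;np.save("chute.npy",q)
W=np.load("pics/W.npy")
L=W.copy().reshape(-1,3); c,s=np.cos(q[2]),np.sin(q[2])
dx=L[:,:2]-q[:2]; L[:,0]=c*dx[:,0]+s*dx[:,1];L[:,1]=-s*dx[:,0]+c*dx[:,1]
p=cv2.imread("pics/top0.png");hsv=cv2.cvtColor(p,cv2.COLOR_BGR2HSV).reshape(-1,3)
sel=((hsv[:,0]<10)|(hsv[:,0]>170))&(hsv[:,1]>110)&(L[:,2]>.074)&(L[:,2]<.09)&(L[:,0]>-.13)&(L[:,0]<.01)&(abs(L[:,1])<.05)
A=(L[sel,:2]*1000).astype(np.float32);print(len(A),A.min(0),A.max(0),A.mean(0),np.median(L[sel,2]))
print(cv2.approxPolyDP(cv2.convexHull(A),3,True).reshape(-1,2).round(0).tolist())
# walls profile: heights across lane at x=-.1
for x0 in(-.11,-.04,.05):
    k=(abs(L[:,0]-x0)<.006)&(abs(L[:,1])<.07)
    o=np.argsort(L[k,1]);B=L[k][o];print(x0,[(round(a*1000),round(b*1000)) for a,b in B[::max(1,len(B)//28),1:]])
for y0 in(-.035,.035):
    k=(abs(L[:,1]-y0)<.004)&(abs(L[:,0])<.15)
    o=np.argsort(L[k,0]);B=L[k][o];print(y0,[(round(a*1000),round(b*1000)) for a,b in B[::max(1,len(B)//40),[0,2]]])
E
python3 fit.py
```

```text
[ 0.55126806 -0.17822206 -0.57986932] -33.224064696726764 [-0.85 -0.21  0.03  1.55 -0.2  -0.81  1.   -0.6 ]
733 [-91.37026  -27.461147] [-21.038193  43.088493] [-53.014244    2.6252103] 0.08028844935732578
[[-36.0, 41.0], [-46.0, 43.0], [-90.0, -7.0], [-86.0, -20.0], [-36.0, -27.0], [-24.0, -15.0], [-21.0, -4.0]]
-0.11 [(-69, -1), (-65, -1), (-60, 2), (-50, 84), (-47, 80), (-42, 65), (-38, 65), (-33, 62), (-29, 64), (-25, 65), (-21, 65), (-16, 64), (-12, 67), (-8, 63), (-4, 66), (1, 64), (5, 63), (9, 64), (13, 65), (18, 66), (22, 65), (26, 62), (30, 65), (35, 63), (39, 64), (44, 64), (47, 63), (51, 83), (60, -1), (66, -1)]
-0.04 [(-70, -2), (-65, 1), (-59, 3), (-49, 82), (-46, 66), (-42, 65), (-37, 64), (-33, 63), (-28, 82), (-24, 80), (-20, 82), (-16, 80), (-11, 80), (-7, 83), (-3, 80), (1, 81), (6, 80), (10, 79), (14, 80), (18, 80), (22, 76), (27, 82), (31, 81), (36, 81), (40, 82), (45, 63), (48, 87), (58, -1), (62, -1), (67, 1)]
0.05 [(-70, -2), (-64, -3), (-51, 122), (-47, 122), (-42, 119), (-38, 121), (-34, 122), (-30, 121), (-26, 123), (-22, 120), (-18, 122), (-14, 120), (-9, 1
[... 431 characters left out ...]
, 122), (15, 120), (22, 121), (28, 122), (35, 121), (42, 121), (48, 122), (55, 121), (62, 121), (69, 123), (76, 120), (82, 120), (89, 121), (96, 121), (102, 121), (110, 119), (116, 120), (123, 123), (130, 120)]
0.035 [(-150, -2), (-141, 1), (-133, -4), (-123, 62), (-116, 64), (-109, 64), (-102, 63), (-95, 63), (-88, 63), (-82, 63), (-75, 65), (-68, 63), (-61, 63), (-54, 65), (-47, 82), (-40, 81), (-33, 81), (-25, 64), (-18, 64), (-10, 65), (-4, 122), (-1, 66), (3, 124), (10, 120), (16, 122), (23, 121), (29, 125), (36, 120), (42, 124), (49, 121), (56, 122), (62, 120), (68, 123), (74, 120), (81, 122), (87, 121), (93, 119), (100, 123), (106, 121), (112, 120), (119, 121), (125, 123), (133, 122)]
```

The top view shows four red arrow magnets or lookalikes:
- (235,142): larger one, in the aluminium tray.
- (338,240): on the feed lane.
- (405,270): the small one, beside the box.
- Scene view (538,153): a stray one.

I choose (338,240). The crop confirms it lies in the lane, top at z 0.080, with its rear edge about 67 mm long. It is yawed about -41° to the lane and centred near lane (-46,0) mm. I'll push its rear with two part-open fingers so that it squares itself up.

servo_tool(deltas=[3.6,-3.15,0,0,0,0,3.6,-3.15,0,0,0,0,3.6,-3.15,0,0,0,0,3.6,-3.15,0,0,0,0,3.6,-3.15,0,0,0,0,3.6,-3.15,0,0,0,0,3.6,-3.15,0,0,0,0,3.6,-3.15,0,0,0,0,3.6,-3.15,0,0,0,0,3.6,-3.15,0,0,0,0,3.4,-3.15,0,0,0,0,0,0,0,0,0,8.3,0,0,0,0,0,8.3,0,0,0,0,0,8.3,0,0,0,0,0,8.3,0,0,0,0,0,8.3,0,0,0,0,0,8.1], jaw=3.0, grip_force=20)

```text
clock: 1.8
position: [0.4508, -0.0877, 0.224]
ee_rot: [-0.003, 0.953, -0.302, -0.004]
contact_force: [-0.2, -0.3, 0.8]
width: 0.0302
```

```bash
cat >> h.py <<'E'
from scipy.spatial.transform import Rotation as Ro
Q=np.load("chute.npy") 
def toL(P):
    P=np.atleast_2d(P).copy();c,s=np.cos(Q[2]),np.sin(Q[2]);d=P[:,:2]-Q[:2];P[:,0]=c*d[:,0]+s*d[:,1];P[:,1]=-s*d[:,0]+c*d[:,1];return P
def toW(P):
    P=np.atleast_2d(P).astype(float).copy();c,s=np.cos(Q[2]),np.sin(Q[2]);x,y=P[:,0].copy(),P[:,1].copy();P[:,0]=Q[0]+c*x-s*y;P[:,1]=Q[1]+s*x+c*y;return P
def rot(): 
    e=manip.get_state()["ee_rot"];return Ro.from_quat([e[1],e[2],e[3],e[0]])
def go(t):
    """tool deltas (cm,deg) to lane-frame target, tool x along lane, pointing down"""
    s=manip.get_state();R=rot();T=Ro.from_euler('z',Q[2])*Ro.from_euler('x',np.pi)
    print("clock",s["clock"],"lane TCP mm",(toL(s["position"])[0]*1000).round(1),"F",s["contact_force"].round(1))
    print("d cm",(R.inv().apply(toW([t])[0]-s["position"])*100).round(2),"rot deg",np.degrees((R.inv()*T).as_rotvec()).round(2), "q",s["qpos"].round(2))
def look(n,name,u0,u1,v0,v1,f=3):
    p,d=eyes.get_image(n);cv2.imwrite(f"pics/{name}.png",cv2.resize(p[v0:v1,u0:u1,::-1],None,fx=f,fy=f,interpolation=cv2.INTER_CUBIC));np.save(f"pics/{name}.npy",d);return p,d
E
python3 - <<'E'
from h import *
go([-.125,0,.12])
p,d=look("scene","s1",180,420,130,300)
s=manip.get_state();print(proj("scene",[s["position"]]))
W=toL(cloud("scene",d).reshape(-1,3)).reshape(400,640,3)
t=toL(s["position"])[0];k=(abs(W[...,:2]-t[:2])<.06).all(-1)&(W[...,2]>.15)&(W[...,2]<.27)
A=W[k];print(len(A))
for z in np.arange(.2,.26,.005):
    b=A[abs(A[:,2]-z)<.0025]
    if len(b): print(z.round(3),len(b),((b.min(0)-t)*1000).round(),((b.max(0)-t)*1000).round())
E
```

```text
clock 1.8 lane TCP mm [-133.6   20.7  224. ] F [-0.2 -0.3  0.8]
d cm [ 1.03  2.08 10.38] rot deg [-0.21  0.53 -1.87] q [-0.35  0.11  1.74  0.01  1.3   1.83]
[[262.12246872 174.56559428]]
174
0.225 8 [-10. -23.   0.] [ 8. 15.  3.]
0.23 19 [  1. -28.   4.] [11. 21.  8.]
0.235 29 [-12. -30.   9.] [11. 15. 13.]
0.24 28 [-11. -30.  14.] [11. 17. 18.]
0.245 28 [ -7. -29.  19.] [11. 18. 23.]
0.25 29 [ -8. -30.  24.] [11. 22. 28.]
0.255 9 [  0. -31.  29.] [11. 22. 33.]
```

View pics/s1.png

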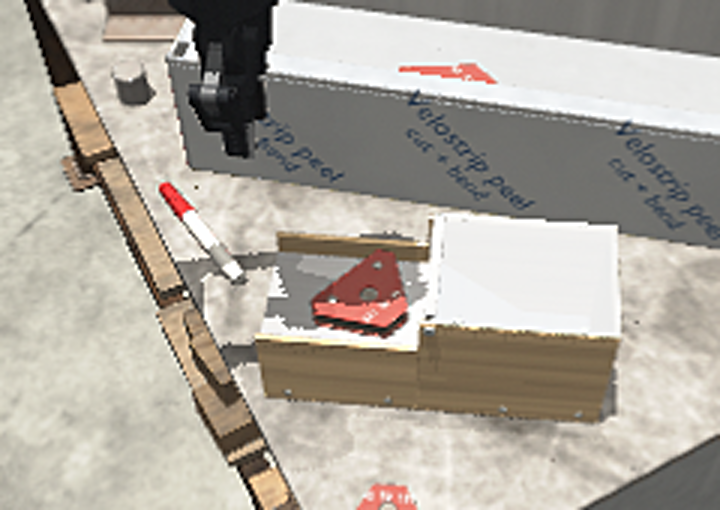

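servo_tool(deltas=[0.4,0.7,2.5,0,0.5,-1.9,0.4,0.7,2.5,0,0,0,0.4,0.7,2.5,0,0,0,0,0,2.5,0,0,0,0,0,0,0,0,0])

```text
clock: 2.35
position: [0.4493, -0.112, 0.1211]
ee_rot: [-0.002, 0.96, -0.281, 0.001]
contact_force: [0.2, 0.8, 0.4]
width: 0.0296
```

```bash
python3 - <<'E'
from h import *
go([-.122,0,.069])
E
```

```text
clock 2.35 lane TCP mm [-121.5   -0.5  121.1] F [0.2 0.8 0.4]
d cm [-0.06 -0.03  5.21] rot deg [-0.25 -0.1   0.64] q [-0.4   0.2   1.91  0.    1.03  1.74]
```

servo_tool(deltas=[-0.1,0,2.0,0,0,0.6,0,0,1.5,0,0,0,0,0,1.0,0,0,0,0,0,0.5,0,0,0,0,0,0,0,0,0])

```text
clock: 2.85
position: [0.4515, -0.1123, 0.0729]
ee_rot: [-0.002, 0.959, -0.282, 0.004]
contact_force: [-0.2, -0.5, -0.5]
width: 0.0297
```

```bash
python3 - <<'E'
from h import *
go([-.122,0,.069])
look("scene","s2",180,420,130,300)
look("top","t2",270,440,120,300)
E
```

```text
clock 2.85 lane TCP mm [-119.6    0.5   72.9] F [-0.2 -0.5 -0.5]
d cm [-0.24  0.05  0.39] rot deg [-0.3  -0.39  0.41] q [-0.4   0.26  1.97  0.01  0.9   1.74]
```

View pics/s2.png

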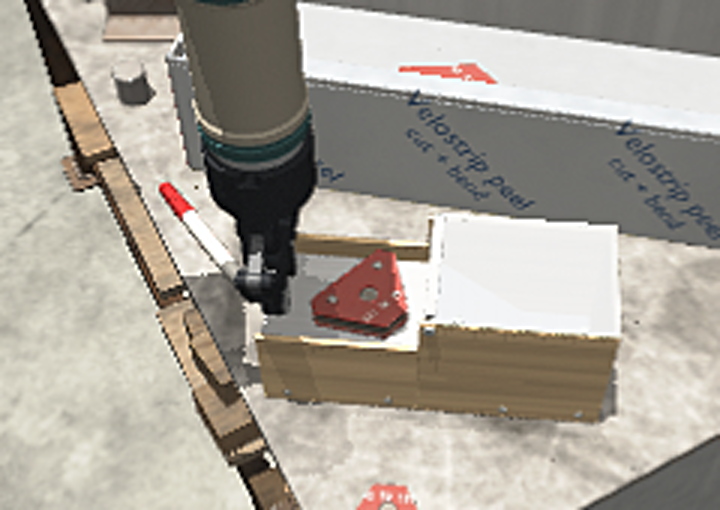

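View pics/t2.png

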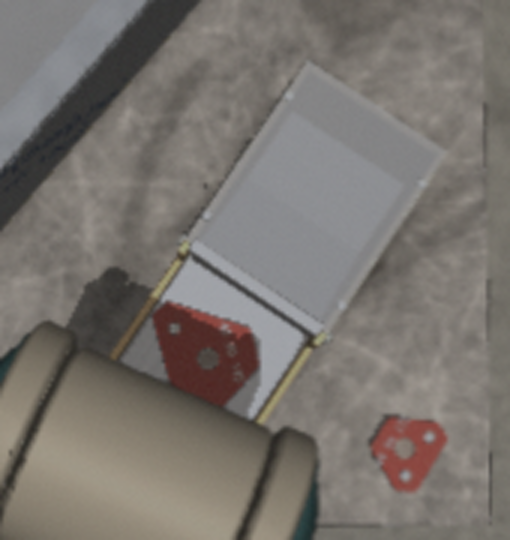

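servo_tool(deltas=[0.7,0,0.3,0,0,0.4,0.7,0,0,0,0,0,0.6,0,0,0,0,0,0.5,0,0,0,0,0,0.5,0,0,0,0,0,0.5,0,0,0,0,0,0,0,0,0,0,0])

```text
clock: 3.65
position: [0.4819, -0.134, 0.0716]
ee_rot: [-0.0, 0.958, -0.286, 0.003]
contact_force: [-3.0, -0.7, 1.4]
width: 0.0294
```

```bash
python3 - <<'E'
from h import *
go([-.07,0,.070])
look("scene","s3",180,420,130,300)
look("top","t3",270,440,120,300)
E
```

```text
clock 3.65 lane TCP mm [-82.3  -1.   71.6] F [-3.  -0.7  1.4]
d cm [ 1.23 -0.1   0.17] rot deg [-0.14 -0.3   0.03] q [-0.41  0.31  1.9   0.    0.92  1.74]
```

View pics/s3.png

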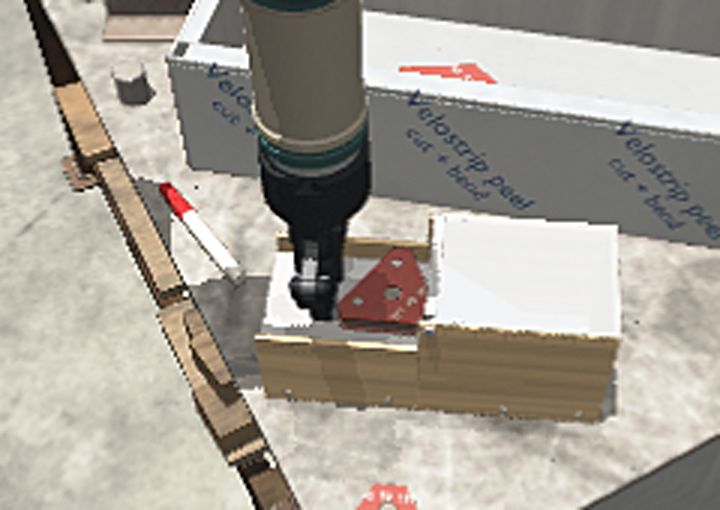

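View pics/t3.png

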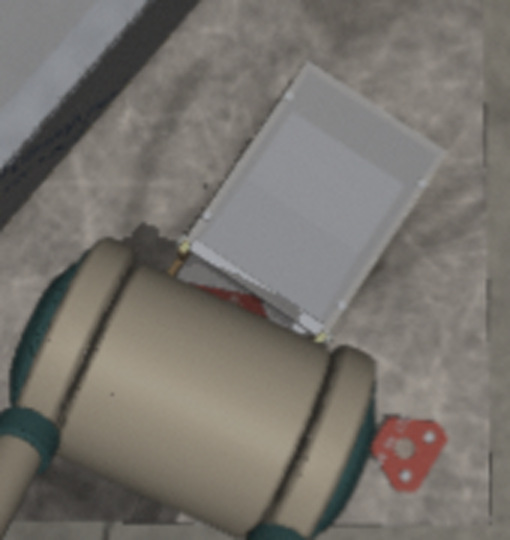

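```bash
cat >> h.py <<'E'
def mag(p):
    """red top-plate outline from scene view on plane z=.081"""
    c=eyes.get_calibration("scene");R,_=cv2.Rodrigues(c["rvec"]);K=c["camera_matrix"]
    hsv=cv2.cvtColor(p,cv2.COLOR_RGB2HSV)
    v,u=np.mgrid[0:400,0:640]
    m=((hsv[...,0]<10)|(hsv[...,0]>170))&(hsv[...,1]>120)&(u>260)&(u<345)&(v>205)&(v<260)
    uv=np.stack([u[m],v[m]],-1).astype(float).reshape(-1,1,2)
    n=cv2.undistortPoints(uv,K,c["distortion"]).reshape(-1,2)
    rays=np.c_[n,np.ones(len(n))]@R; o=-R.T@c["tvec"].ravel()
    X=o+rays*((.081-o[2])/rays[:,2])[:,None]
    A=toL(X)[:,:2]*1000
    h=cv2.convexHull(A.astype(np.float32));print(len(A),"hull",cv2.approxPolyDP(h,3,True).reshape(-1,2).round().tolist())
E
python3 - <<'E'
from h import *
for n in("s2","s3"):
    p=np.zeros((400,640,3),np.uint8);im=cv2.resize(cv2.imread(f"pics/{n}.png"),(240,170),interpolation=cv2.INTER_AREA);p[130:300,180:420]=im[:,:,::-1];mag(p)
E
```

```text
437 hull [[-87.0, -32.0], [-32.0, -38.0], [-23.0, -29.0], [-23.0, -4.0], [-34.0, 40.0], [-49.0, 41.0], [-92.0, -13.0]]
417 hull [[-23.0, 44.0], [-37.0, 43.0], [-71.0, -14.0], [-69.0, -25.0], [-61.0, -35.0], [-25.0, -35.0], [-8.0, -19.0], [-11.0, 18.0]]
```

servo_tool(deltas=[-0.5,0,0,0,0,0,0,0.5,0.1,0,0,0,0,0,0,0,0,0,0.5,0,0,0,0,0,0.5,0,0,0,0,0,0.5,0,0,0,0,0,0.5,0,0,0,0,0,0,0,0,0,0,0])

```text
clock: 4.55
position: [0.4873, -0.1472, 0.0706]
ee_rot: [0.001, 0.959, -0.285, -0.002]
contact_force: [-2.2, -0.5, 0.9]
width: 0.0297
```

```bash
python3 - <<'E'
from h import *
go([-.05,-.006,.070])
p,d=look("scene","s4",220,380,170,290,5);mag(p)
E
```

```text
clock 4.55 lane TCP mm [-70.5  -9.1  70.6] F [-2.2 -0.5  0.9]
d cm [ 2.06 -0.31  0.05] rot deg [0.18 0.14 0.15] q [-0.43  0.33  1.88 -0.    0.94  1.72]
385 hull [[-23.0, 44.0], [-34.0, 43.0], [-58.0, -7.0], [-54.0, -40.0], [-12.0, -33.0], [-9.0, 24.0]]
```

View pics/s4.png

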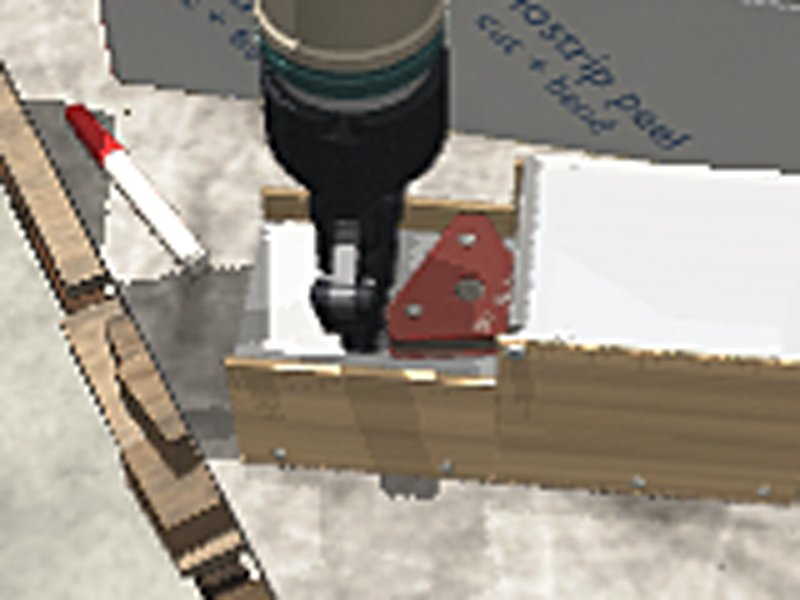

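servo_tool(deltas=[0.5,-0.1,0,0,0,0,0.5,0,0,0,0,0,0.5,0,0,0,0,0,0,0,0,0,0,0])

```text
clock: 5.0
position: [0.493, -0.1558, 0.0699]
ee_rot: [0.004, 0.959, -0.283, -0.01]
contact_force: [-1.3, -1.6, 1.2]
width: 0.0301
```

```bash
python3 - <<'E'
from h import *
go([-.05,-.006,.070])
p,d=look("scene","s5",220,380,170,290,5);mag(p)
E
```

```text
clock 5.0 lane TCP mm [-61.  -13.1  69.9] F [-1.3 -1.6  1.2]
d cm [ 1.1  -0.71 -0.04] rot deg [0.77 0.95 0.3 ] q [-0.43  0.35  1.85 -0.01  0.97  1.72]
347 hull [[-20.0, 44.0], [-34.0, 43.0], [-49.0, -6.0], [-48.0, -34.0], [-40.0, -41.0], [-12.0, -33.0], [-7.0, 27.0]]
```

View pics/s5.png

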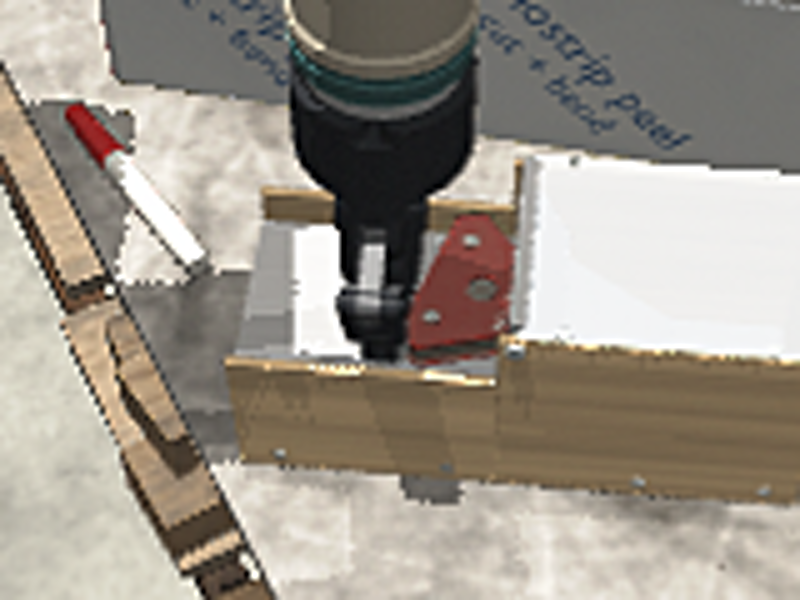

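servo_tool(deltas=[-0.4,-0.3,0,0.8,0.9,0.3,0,-0.4,0,0,0,0,0,0,0,0,0,0,0.6,-0.05,0,0,0,0,0.5,-0.05,0,0,0,0,0.5,-0.05,0,0,0,0,0,0,0,0,0,0])

```text
clock: 5.75
position: [0.4959, -0.1588, 0.0691]
ee_rot: [0.006, 0.959, -0.283, -0.011]
contact_force: [-2.2, -2.6, 1.3]
width: 0.0304
```

```bash
python3 - <<'E'
from h import *
go([-.05,-.004,.070])
p,d=look("scene","s6",220,380,170,290,5);mag(p)
E
```

```text
clock 5.75 lane TCP mm [-56.9 -14.1  69.1] F [-2.2 -2.6  1.3]
d cm [ 0.7  -1.   -0.12] rot deg [1.04 0.94 0.35] q [-0.43  0.35  1.84 -0.02  0.97  1.72]
335 hull [[-20.0, 44.0], [-34.0, 40.0], [-46.0, -6.0], [-40.0, -44.0], [-10.0, -33.0], [-7.0, 27.0]]
```

View pics/s6.png

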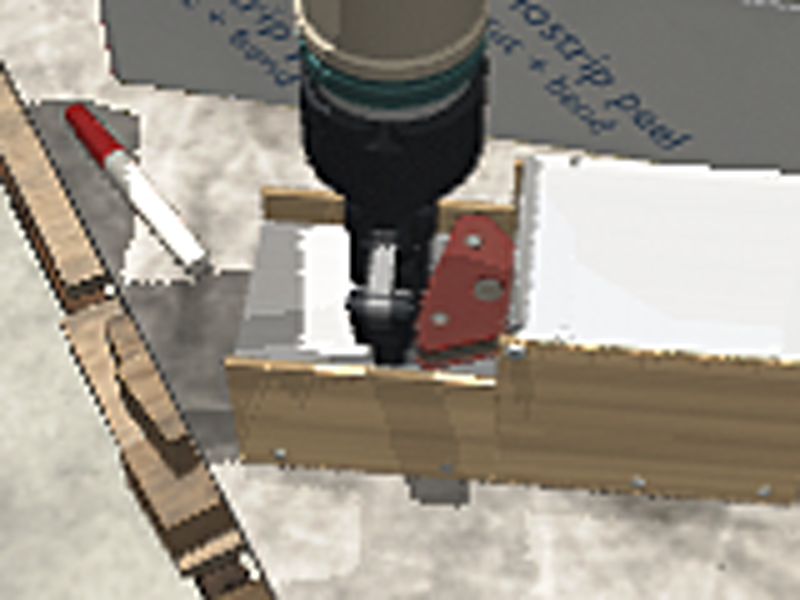

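servo_tool(deltas=[-0.5,0,0,0,0,0,-0.5,0,0,0,0,0,0,0,0,0,0,0])

```text
clock: 6.1
position: [0.4897, -0.1519, 0.0693]
ee_rot: [0.005, 0.959, -0.284, -0.008]
contact_force: [-0.3, -0.9, 0.2]
width: 0.0299
```

```bash
python3 - <<'E'
from h import *
go([-.067,-.004,.070])
s=manip.get_state();print(s["effort"].round(2),s["moment"].round(2))
p,d=look("scene","s7",220,380,170,290,5);mag(p)
look("top","t7",270,440,120,300)
E
```

```text
clock 6.1 lane TCP mm [-65.9 -11.7  69.3] F [-0.3 -0.9  0.2]
d cm [-0.11 -0.77 -0.08] rot deg [0.76 0.68 0.26] q [-0.43  0.34  1.86 -0.01  0.95  1.73]
[-1.300e-01 -3.957e+01 -1.878e+01 -7.000e-02  7.000e-02  1.000e-02] [ 0.01 -0.01  0.05]
352 hull [[-20.0, 44.0], [-34.0, 40.0], [-51.0, -23.0], [-50.0, -37.0], [-42.0, -44.0], [-18.0, -37.0], [-10.0, -22.0], [-7.0, 27.0]]
```

View pics/s7.png

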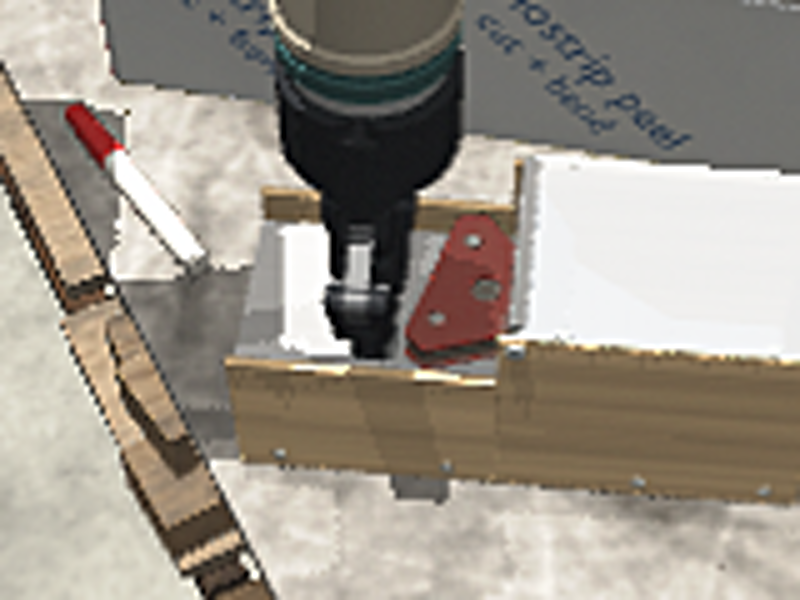

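View pics/t7.png

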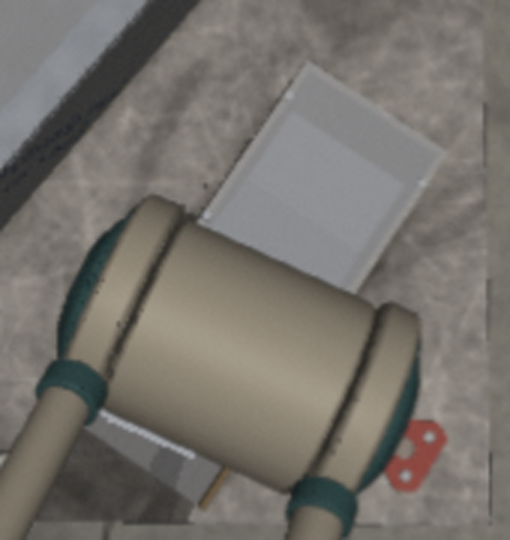

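servo_tool(deltas=[0,-0.2,0,0.8,0.7,0.3,0,0,0,0,0,0,0.8,0,0,0,0,0,0.8,0,0,0,0,0,0.8,0,0,0,0,0,0.8,0,0,0,0,0])

```text
clock: 6.8
position: [0.5187, -0.1684, 0.0692]
ee_rot: [-0.001, 0.958, -0.286, -0.0]
contact_force: [-2.1, 0.5, 1.2]
width: 0.0299
```

```bash
python3 - <<'E'
from h import *
go([-.04,-.004,.070])
s=manip.get_state();print(s["effort"].round(2),s["moment"].round(2))
p,d=look("scene","s8",220,380,170,290,5);mag(p)
E
```

```text
clock 6.8 lane TCP mm [-32.6  -9.6  69.2] F [-2.1  0.5  1.2]
d cm [-0.74 -0.56 -0.08] rot deg [-0.07  0.05 -0.02] q [-0.44  0.37  1.8   0.    0.97  1.71]
[  0.26 -42.1  -19.69   0.17  -0.77   0.05] [0.13 0.3  0.02]
130 hull [[-11.0, 45.0], [-18.0, 41.0], [-22.0, 2.0], [-15.0, -45.0], [-8.0, 3.0]]
```

View pics/s8.png

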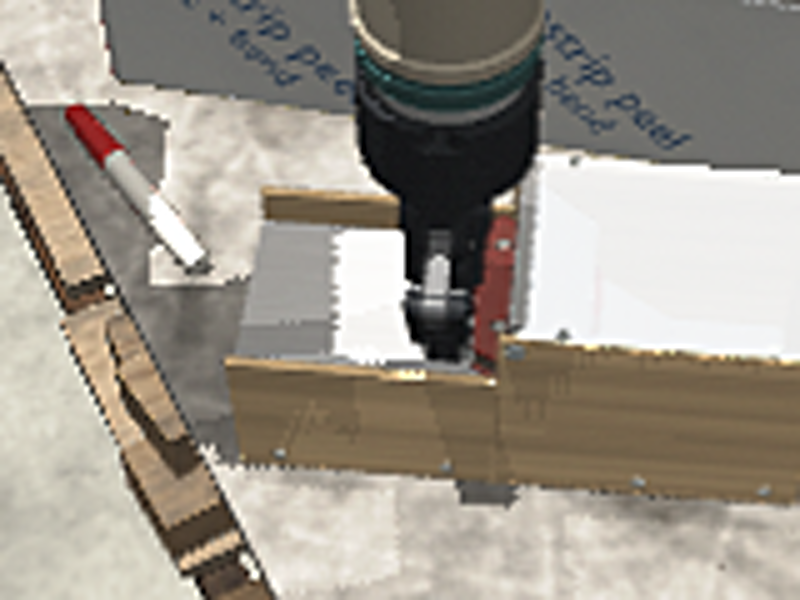

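servo_tool(deltas=[0.5,-0.1,0,0,0,0,0.4,-0.1,0,0,0,0,0,0,0,0,0,0])

```text
clock: 7.15
position: [0.5294, -0.1728, 0.0687]
ee_rot: [-0.001, 0.958, -0.287, -0.0]
contact_force: [-2.1, 1.8, -0.5]
width: 0.03
```

```bash
python3 - <<'E'
from h import *
go([-.02,-.004,.070])
p,d=look("scene","s9",220,380,170,290,5);mag(p)
E
```

```text
clock 7.15 lane TCP mm [-21.3  -7.4  68.7] F [-2.1  1.8 -0.5]
d cm [ 0.12 -0.34 -0.13] rot deg [-0.1   0.07 -0.11] q [-0.44  0.39  1.78  0.    0.98  1.71]Traceback (most recent call last):
  File "<stdin>", line 3, in <module>
  File "h.py", line 34, in mag
    n=cv2.undistortPoints(uv,K,c["distortion"]).reshape(-1,2)
      ~~~~~~~~~~~~~~~~~~~^^^^^^^^^^^^^^^^^^^^^^
cv2.error: OpenCV(4.12.0) /io/opencv/modules/calib3d/src/undistort.dispatch.cpp:347: error: (-215:Assertion failed) CV_IS_MAT(_src) && CV_IS_MAT(_dst) && (_src->rows == 1 || _src->cols == 1) && (_dst->rows == 1 || _dst->cols == 1) && _src->cols + _src->rows - 1 == _dst->rows + _dst->cols - 1 && (CV_MAT_TYPE(_src->type) == CV_32FC2 || CV_MAT_TYPE(_src->type) == CV_64FC2) && (CV_MAT_TYPE(_dst->type) == CV_32FC2 || CV_MAT_TYPE(_dst->type) == CV_64FC2) in function 'cvUndistortPointsInternal'
```

View pics/s9.png

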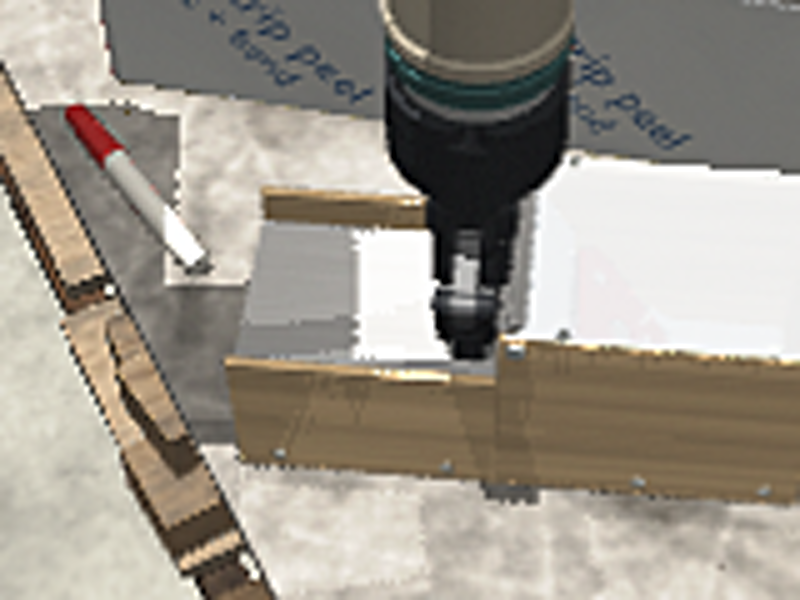

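The magnet is off the lane and shows faintly red through the cover. I'll draw back along the lane and then raise the tool clear.

servo_tool(deltas=[-1.5,-0.1,0,0,0,0,-2,-0.1,0,0,0,0,-2,0,0,0,0,0,-2,0,0,0,0,0,0,0,-3,0,0,0,0,0,-4,0,0,0,0,0,-4,0,0,0,-3,0,-4,0,0,0,-4,0,0,0,0,0,-4,0,0,0,0,0,-4,0,0,0,0,0,0,0,0,0,0,0])

```text
clock: 8.4
position: [0.3455, -0.0471, 0.2239]
ee_rot: [-0.0, 0.958, -0.286, 0.015]
contact_force: [-0.3, -0.0, -0.7]
width: 0.03
```

```bash
python3 - <<'E'
from h import *
go([-.15,0,.2])
p,d=look("scene","s10",220,380,170,290,5)
p,d=look("top","t10",270,440,120,300,3.3)
E
```

```text
clock 8.4 lane TCP mm [-244.    -3.1  223.9] F [-0.3 -0.  -0.7]
d cm [ 9.33 -0.28  2.67] rot deg [-0.52 -1.66  0.02] q [-0.34 -0.09  1.94  0.    1.26  1.81]
```

View pics/s10.png

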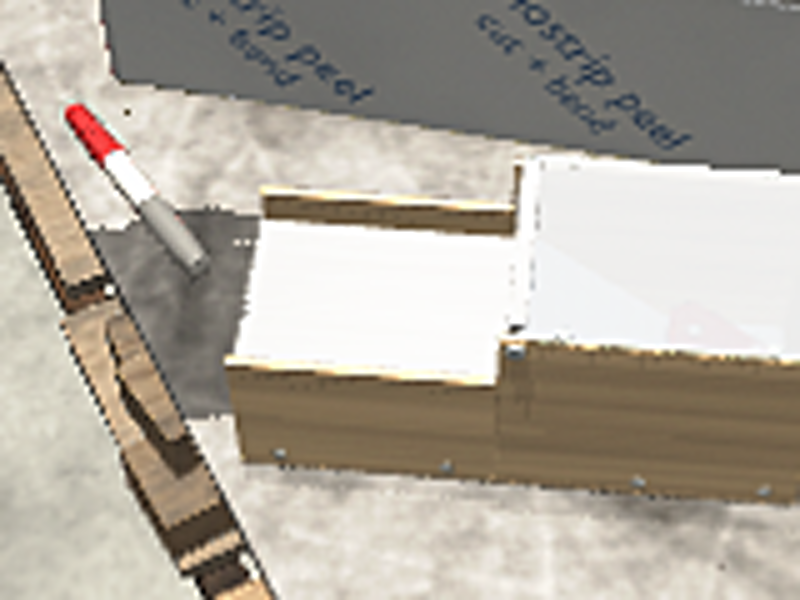

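View pics/t10.png

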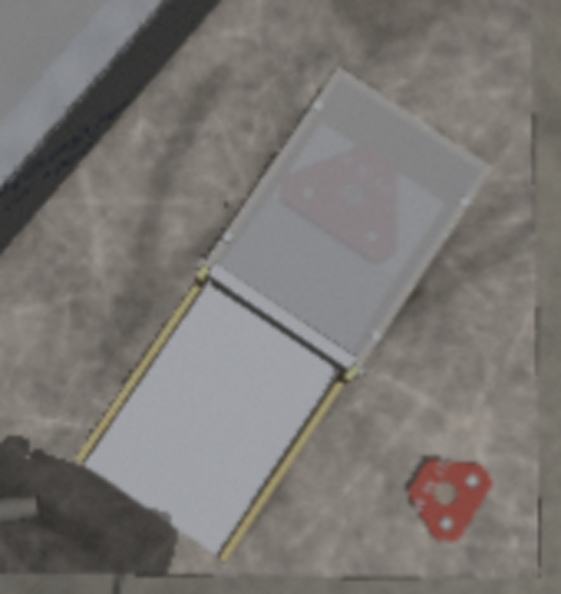

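servo_tool(deltas=[0,0,0,0,0,0,0,0,0,0,0,0,0,0,0,0,0,0,0,0,0,0,0,0,0,0,0,0,0,0,0,0,0,0,0,0,0,0,0,0,0,0,0,0,0,0,0,0,0,0,0,0,0,0,0,0,0,0,0,0])

```text
clock: 9.5
position: [0.3552, -0.0524, 0.2247]
ee_rot: [0.001, 0.958, -0.287, 0.019]
contact_force: [-0.3, 0.1, -0.1]
width: 0.0301
```

```bash
python3 - <<'E'
from h import *
print((proj("top",toW([[.102,0,.016],[.131,.047,.008],[.131,-.047,.008],[.073,.047,.008],[.073,-.047,.008]]))-[270,120])*3.3)
a=cv2.imread("pics/t10.png")
p,d=look("top","t11",270,440,120,300,3.3)
b=cv2.imread("pics/t11.png");print("diff",cv2.absdiff(a,b)[60:380,200:500].max(),cv2.absdiff(a,b)[60:380,200:500].mean())
hsv=cv2.cvtColor(p,cv2.COLOR_RGB2HSV).astype(int);r=p.astype(int);m=(r[...,0]-r[...,1]>12);m[:,:335]=0;m[:130]=0;m[205:]=0;m[:,400:]=0
v,u=np.nonzero(m);print(len(u),(u.mean()-270)*3.3,(v.mean()-120)*3.3)
# flap from top/scene: depth along lane behind the beam, and in front view
p,d=look("scene","s11",220,380,170,290,5)
E
```

```text
[[358.13009315 195.89425892]
 [319.59771662 120.1722699 ]
 [443.76930466 201.57590936]
 [269.34912794 194.59259827]
 [394.0384795  277.07216661]]
diff 5 0.8534479166666666
0 nan nan<stdin>:7: RuntimeWarning: Mean of empty slice.
  ret = ret.dtype.type(ret / rcount)
```

View pics/t11.png

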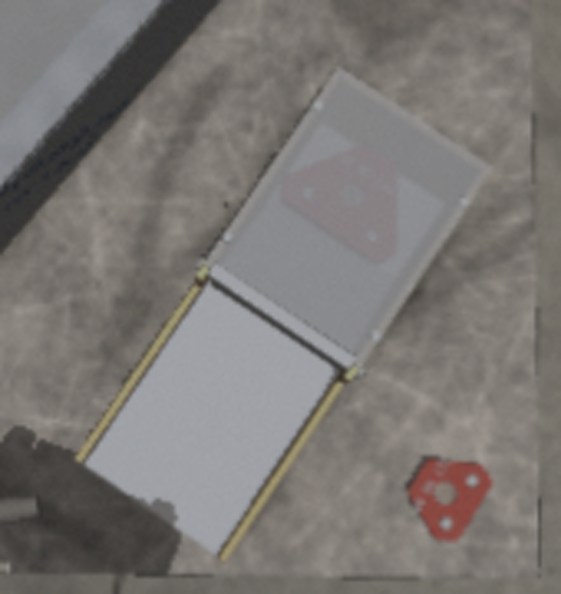

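The magnet is at rest in the pocket: it sits at crop (345,195), the pocket should be at (358,196), and nothing moved between the two frames. The flap edge looks as it did at the start, and the small magnet has not moved.

```bash
python3 -c "
from rig import manip
print(manip.sign_off())"
```

```text
the job is handed in; nothing more can be done
None
```

The large welding magnet from the lane is now in the store box. I pushed it with two part-open fingertips and never gripped or raised it. It started about 41° askew, so I pushed its rear-right side first until it lay square. I then pushed it through the flap until it slid down the ramp, drew back and raised the tool clear. I handed the job in at about 9.6 s.

**Last checks:**
- **Magnet:** it shows through the clear cover within a few millimetres of the pocket. It did not move between two pictures about 1 s apart.
- **Lane and flap:** the lane is empty. From above, the flap looks as it did when shut at the start. I judged that by eye and did not measure the hinge angle.
- **Small magnet:** it is where it was.
- **Forces:** the readings I took stayed at about 4 N or less, and about 0 N at the end with the arm clear of everything.

**What disagreed or failed:**
- **Sideways drift:** during the squaring pushes the tool drifted up to 10 mm towards the right wall. One push gained only 4 mm, with the magnet probably against the left wall. I backed off and pushed again, and it went through.
- **Last colour check:** the automatic search for red through the cover found no pixels, so the final position comes from reading the picture.

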